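Dial the padlock open and take it off the medicine strongbox

TASK

The nurse needs to get into the medicine strongbox, and the padlock's first numbers are already dialled: turn its dial clockwise, click by click, until the white line rests in the notch at the index mark by the shackle, without going back round or running past it. Then draw the shackle fully open, take the open padlock off the staple and finish holding it up for the nurse in the gripper, still, dial upward, shackle still open, about 15 cm above the strongbox's top. Leave the things on and around the strongbox where they are.

Things in the scene. Friction and masses are not known exactly. Their poses are not given: they have to be found in the camera images.
- strongbox: grey steel medicine strongbox, 210 mm (x) by 220 mm (y), 90 mm high, fixed. Origin: centre of its underside, z up, flat top at z = 90 mm. The -x half of the top is a flat shelf on which the padlock lies between two cheeks 6 mm high, 40 mm long (x), 3 mm thick, 2 mm clear of its sides; the +x half is the lid, with a folded handle at x = 46 to 82 mm, |y| < 49 mm, up to 8 mm above the top.
- staple (a point): middle of the opening of the staple on the strongbox's top, 13 mm above the top. The staple is an upright hoop of 5 mm steel bar standing across the box's x, opening 14 mm wide (y) and 21.5 mm high, 26.5 mm high and 24 mm wide over all. The padlock's short shackle leg runs through it along x.
- padlock: steel single-dial padlock on its back on the shelf, dial up, loose, 0.25 to 0.42 kg. Case 48 mm (x) by 50 mm (y) by 26 mm high; gripped across y. Origin: centre of the case's underside, z up, +x to the shackle, which leaves the face at x = 24 mm. At the start the staple stands 37 to 43 mm ahead (+x) of the origin at y = +16 mm; it leaves the padlock about 2 mm of play sideways.
- dial_grip (a point): point on the dial's axis (at x = -3 mm of the padlock), 38 mm above the padlock's underside. The black dial has a skirt 38 mm across, 27 to 30 mm above the underside, with twelve white ticks, one per notch, and a round knurled grip 28 mm across from 30 to 46 mm. A white line runs on top of the grip from its centre to its rim.
- dial (a joint): dial angle in rad, growing clockwise seen from above. Notches every 0.524 (30 degrees), about 0.03 N m a click; let go, it settles in the nearest one. At 0 the white line points along the padlock's +x to the short dark index mark on the case and the shackle is free; over 0.2 off, it is blocked. Starts at -2.8 to -0.85, nearly always in a notch. Past +0.6 or below -3.4 the combination is lost.
- shackle (a joint): how far the shackle is drawn out of the case in m: 0 shut, 0.018 fully out; it stays where it is put (friction 2 N). Blocked, it moves only 1 mm. To draw it: pull the padlock by its case along its -x; after 3 to 10 mm of play the bow catches on the staple, which holds the shackle back while the case comes away.
- toe (a point): end of the shackle's short leg. The shackle is a level U of 7 mm steel, 13 mm above the padlock's underside: long leg at y = -16 mm, short leg at y = +16 mm ending at x = 19 mm shut, 37 mm drawn out; bow to x = 55 mm shut, 73 mm out. Off the staple: push the padlock +x until the hoop stands in the gap between short leg and case (30 mm ahead of the padlock's origin), then lift.
- cover_glass_box: small white carton 36x55x23 mm lying on the strongbox's lid, left of its handle. A bystander, to be left alone; origin at the centre of its underside.
- paper_tape: small beige roll of tape, 49 mm wide, 12 mm high, lying on the strongbox's lid, right of its handle. A bystander, to be left alone; origin at the centre of its underside.
- brown_bottle: brown reagent bottle, 60 mm wide, 155 mm tall, at the left edge of the trolley. A bystander, to be left alone; origin at the centre of its underside.
- stain_jar: clear jar with dark screw lid, 53 mm wide, 99 mm tall, at the left edge of the trolley. A bystander, to be left alone; origin at the centre of its underside.
- swab_pot: clear pot of cotton swabs, 62 mm wide, 93 mm tall, at the left edge of the trolley. A bystander, to be left alone; origin at the centre of its underside.
- needle_box: closed carton 62x105x41 mm at the right edge of the trolley. A bystander, to be left alone; origin at the centre of its underside.
- timer: small flat timer 57x61x19 mm at the right front of the trolley. A bystander, to be left alone; origin at the centre of its underside.
Not all that is in view belongs to the job. What is shaped like the padlock but green is not meant.

How it is judged (in metres and radians):
On the way, in this order (a step that is already met when the one before it is completed fails the run):
1. the dial rests in the notch at the index mark, the shackle still shut (value of joint dial between -0.15 and 0.15 rad and value of joint shackle below 0.004 m), for 0.2 s.
2. the shackle is drawn fully open (value of joint shackle above 0.016 m), for 0.2 s.
At the end, for the whole second after the job is handed in: The gripper holds the padlock (finger force above 2 N) with its underside 10 to 23 cm above the strongbox's top, dial upward within 20 degrees, still (below 3 cm/s), not touching the strongbox, its shackle still drawn out by more than 14 mm (value of joint shackle above 0.014 m and z of padlock in the frame of strongbox between 0.19 and 0.32 m and angle between padlock's own z axis and vertical below 0.35 rad and contact force between padlock and the fingers above 2 N and contact force between padlock and strongbox below 0.1 N and linear speed of padlock below 0.03 m/s and angular speed of padlock below 0.3 rad/s); the arm keeps its last pose, push and grip.
It fails at once if with the shackle still shut, the dial is run past the mark by more than 0.6 rad, or turned back the wrong way round ((value of joint dial above 0.6 rad or value of joint dial below -3.4 rad) and value of joint shackle below 0.012 m).
It fails at once if one of the bystanders is pushed away by more than 3 cm (distance of any of cover_glass_box, paper_tape, brown_bottle, stain_jar, swab_pot, needle_box, timer from where it was at the start of the episode above 0.03 m).
It also fails if it takes over 72 s, if anything falls off the work surface, if the arm or the gripper's body presses on something with over 40 N, if the wrist force passes 120 N, or if a joint passes its speed limit or range.

ROBOT

A 7-joint arm with a two-finger parallel gripper is mounted at the origin on a cart in front of the work surface, level with it; the furniture and walls round the work are solid. World frame = base frame: x ahead of the robot, y to its left, z up, the work surface at z = 0. Lengths are in mm, angles in degrees, forces in N, time in s.
With the tool pointing down it reaches from about 400 to 875 mm from the base axis. Payload 6.5 kg.
Tool frame: the origin (TCP) lies at the very end of the fingers, on their centre line; the grasp point (between the pads) lies 19 mm behind it; z points along the fingers, y is the line along which they close (so a half turn about z gives the same grasp; the last joint's range is limited). The gripper opens to 88 mm and grips with 3 to 60 N. Pads are 18 mm wide; open, the fingers measure 123 mm over their backs; the gripper's body (75 mm by 187 mm) begins 45 mm behind the grasp point.
Start: joints at [60.264, 30.733, -0.252, 88.115, 0.149, 61.152, -4.079], TCP at [284.36, -584.491, 238.716] pointing down, gripper open.
Joint ranges: [-154.64, 154.64], [-21.42, 123.67], [-72.66, 72.17], [13.99, 137.28], [-74.86, 254.86], [10.95, 109.41], [-158.01, 158.01]. Speed limits (degrees/s): [136.94, 136.94, 180, 180, 180, 180, 180].

INTERFACE

Orientations are given as a 3x3 rotation matrix whose columns are the frame's x, y, z axes.
In Python, from rig import r gives the robot as it stands. The module is installed in compiled form; this text tells all that it offers.
- The arm moves only by the shell command python3 -m pendant 'ROWS' [FORCE]. ROWS is JSON, a list that holds one entry, the list of rows, each a list of 7 numbers: the shift along the tool's x, y, z in mm, then the turn, a rotation vector about the tool's x, y, z in rad, then the opening, from 0 (shut) to 1 (fully open). In form: [[[dx, dy, dz, wx, wy, wz, claw], ...]]. A call has 1 to 20 rows; each row shifts and turns the commanded pose from where the row before left it, along the tool's axes as they then stand; what a row does not reach is not made up. A row lasts 1/12 s, in which the tool goes at most 41.7 mm and 7.16 degrees, less where a joint would pass 70% of its speed; a pose out of reach is approached as far as the arm can. A call with a gripper value outside its range is refused whole. The fingers move at their own pace and stop on an object; FORCE is the grip in N (left out, the last holds). Time passes only in rows, so rows that do not move let the fingers close. It gives the time, the measured TCP pose, the force, the opening and the grip force at its end, in the units of the state.
- r.state(): the state, without advancing time (a new reading comes with each control period).
- r.get_image(name): name is "side" or "top"; returns a dict with "img" (384x512x3 uint8, red, green, blue), "fx", "fy", "cx", "cy" (pixels), "R" (3x3) and "t" (3): a world point X has camera coordinates R X + t. Camera axes: x right, y down, z forward; pixel columns grow to the right and rows downward; lengths in mm; the calibration is good to about 2 mm. A picture is of the moment at which its call begins. There is no depth.
- r.job_done(): hands the job in; it is judged then, once.
The state is a dict: "t": time; "joint_pos": joint angles; "qd": joint speeds; "effort": joint torques, N m; "tool_pos": TCP position; "ee_rot": TCP orientation; "force": force on the tool from outside, world axes, zero at the start; "wrist_torque": the same for the moment, N m; "finger_gap": finger opening in mm; "grasp_force": force on a finger pad.
Only numpy, scipy, OpenCV 4.12 (cv2) and the standard library are available. Lean on these libraries where they do the work, as an engineer would, in place of code of your own. Each camera call takes 0.05 s, during which the arm holds its last target. There are 200 camera calls.

## Working session

There is one attempt and no reset: what is moved stays moved. The work goes in short steps, Python scripts to look and compute and a shell command to move; the robot and the scene stay as the last step left them, time stands still between calls to the robot, and variables do not carry over. Pictures are saved under pics/ and viewed, at most 10 in all, crops included, and the job is handed in when it is done.

```bash
mkdir -p pics
cat > h.py <<'E'
import numpy as np, cv2
from rig import r
def grab(n,f=None):
    d=r.get_image(n); d={k:(np.array(v) if k in('R','t','img') else v) for k,v in d.items()}
    if f: cv2.imwrite('pics/'+f,d['img'][:,:,::-1])
    return d
def ray(d,u,v,z):
    R,t=d['R'],np.ravel(d['t']); c=-R.T@t
    w=R.T@np.array([(u-d['cx'])/d['fx'],(v-d['cy'])/d['fy'],1]); return c+w*(z-c[2])/w[2]
def proj(d,X):
    c=d['R']@np.array(X,float)+np.ravel(d['t']); return d['fx']*c[0]/c[2]+d['cx'],d['fy']*c[1]/c[2]+d['cy']
E
python3 - <<'E'
from h import *
for n in('top','side'):
    d=grab(n,n+'0.png'); print(n,d['fx'],d['cx'],d['cy'],d['R'].round(3).tolist(),d['t'].tolist(),(-d['R'].T@d['t']).round(0))
s=r.state(); print(s['t'],s['tool_pos'],np.round(s['ee_rot'],3).tolist(),s['finger_gap'])
a=cv2.imread('pics/top0.png');b=cv2.imread('pics/side0.png')
E
```

```text
top 379.243976401526 258.4527294156929 187.95249860831677 [[-0.023, -0.999, -0.023], [-0.983, 0.027, -0.18], [0.18, 0.018, -0.983]] [6.394849597426098, 512.4749620196092, 954.5979184139011] [ 332.  -25. 1031.]
side 399.237404264397 255.07546897747244 186.84754955964547 [[-0.921, -0.389, 0.018], [-0.205, 0.444, -0.872], [0.332, -0.807, -0.489]] [458.1623251178671, 196.20111658734817, 946.6463172160016] [148. 855. 625.]
0.1 [ 284.09721404 -584.03764433  237.94446128] [[0.899, 0.438, -0.001], [0.438, -0.899, 0.001], [-0.0, -0.002, -1.0]] 88.26732458903686
```

View pics/top0.png

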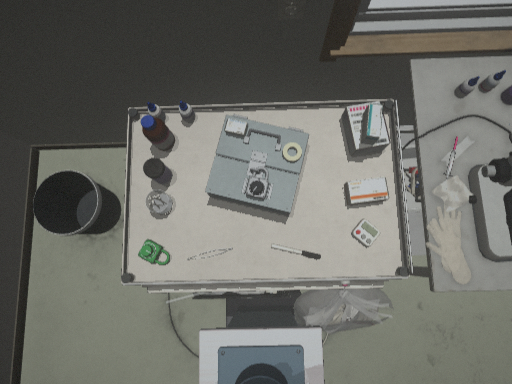

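View pics/side0.png

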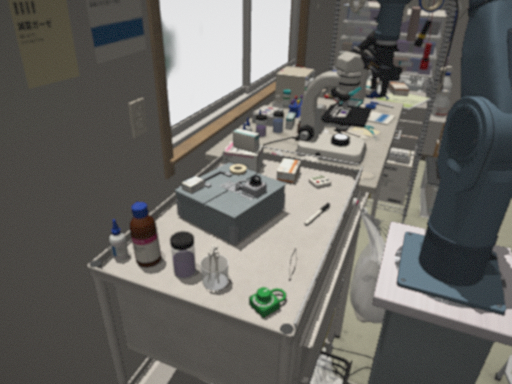

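Candidates: the steel padlock with a black dial on the strongbox at top (257,187) / side (257,183), and the green lookalike on the trolley at top (153,252) / side (266,300). By the description it is the steel one. I'll check it in a close crop.

Run:
```python
import cv2,numpy as np
a=cv2.imread('pics/top0.png')[105:225,200:315]; a=cv2.resize(a,None,fx=5,fy=5,interpolation=cv2.INTER_CUBIC)
cv2.imwrite('pics/c0.png',cv2.convertScaleAbs(a,alpha=1.5))
```

```text
(no output)
```

View pics/c0.png

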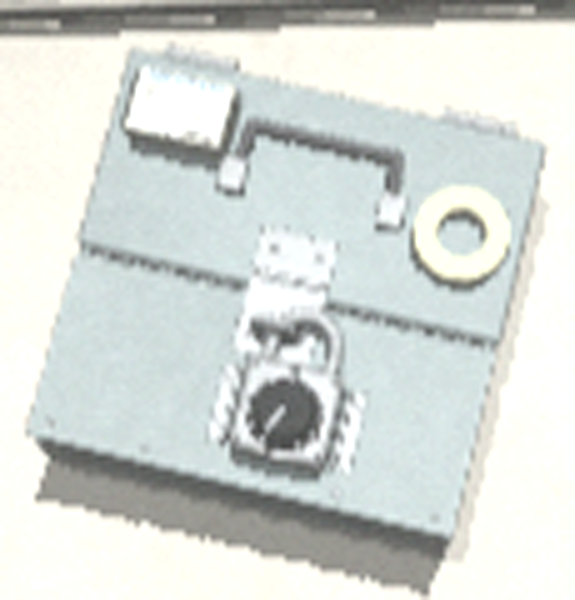

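The crop shows the grey steel padlock, shackle to the upper right through the staple. Its dial is at crop (285,412) and the white line points down-left to (265,445), so the choice holds. Now I'll measure the pose.

Run:
```python
from h import *
d=grab('top'); 
f=lambda p,z: ray(d,200+(p[0]+.5)/5-.5,105+(p[1]+.5)/5-.5,z)
P=[f(p,90) for p in((130,50),(545,145),(445,535),(35,440))]
TL,TR,BR,BL=P
for p in P: print(p.round(1))
print('sizes',[np.linalg.norm(a-b).round(1) for a,b in((TL,TR),(BL,BR),(TL,BL),(TR,BR))])
ang=lambda v:np.degrees(np.arctan2(v[1],v[0])).round(2)
print('yaw',ang(TL-BL),ang(TR-BR),ang(TL-TR)-90,ang(BL-BR)-90,'c',np.mean(P,0).round(1))
im=d['img']; g=cv2.cvtColor(im,cv2.COLOR_RGB2GRAY)
gc=g[175:202,243:272]; print(gc)
m=np.zeros_like(g); m[176:201,246:269]=(g[176:201,246:269]<60)
n,l,st,ce=cv2.connectedComponentsWithStats(m); i=1+np.argmax(st[1:,4])
ct,_=cv2.findContours((l==i).astype(np.uint8),cv2.RETR_EXTERNAL,cv2.CHAIN_APPROX_NONE)
e=cv2.minEnclosingCircle(cv2.convexHull(ct[0])); print(st[i],e,ray(d,*e[0],128).round(1),ray(d,*e[0],136).round(1))
s=grab('side'); gs=cv2.cvtColor(s['img'],cv2.COLOR_RGB2GRAY)
print('side pred',proj(s,ray(d,*e[0],132)))
b=cv2.resize(s['img'][160:215,215:300,::-1],None,fx=8,fy=8,interpolation=cv2.INTER_CUBIC)
cv2.imwrite('pics/s1.png',cv2.convertScaleAbs(b,alpha=1.5))
```

```text
[702.3  74.4  90. ]
[ 643.7 -140.1   90. ]
[442.6 -81.   90. ]
[496.1 124.   90. ]
sizes [np.float64(222.3), np.float64(211.8), np.float64(212.0), np.float64(209.6)]
yaw -13.53 -16.38 -15.280000000000001 -14.64 c [571.2  -5.7  90. ]
[[145 146 145 140 146 159 135 147 152 133 147 134 111 159 172 173 171 172
  169 126 148 148  87 137 143 117 149 147 146]
 [142 143 144 148 147 146 107 134 134 130 132 119 128 159 174 173 175 170
  173 139 150 148  98 151 134 116 151 149 148]
 [147 146 147 147 134 142 114 130 123 156 139 136 136 147 149 148 147 155
  161 150 151 148 121 161 126 121 147 151 148]
 [146 134 164 162 123 130 114 144 147 164 162 162 158 156 151 113 103 142
  146 139 133 126 136 162 110 128 149 148 151]
 [147 141 156 173 129  97 129 162 164 167 166 166 172 168 165 120 105 159
  156 149 142 132 143 147  98 129 149 150 151]
 [146 157 148 162 149  92 135 164 165 161 150 160 140 126 130 128 105 158
  172 167 162 162 163 145 117 132 151 150 148]
 [146 161 165 153 156  97 142 165 161 140 105 118  82  66  70  96  77 113
  149 177 172 173 168 140 111 126 150 149 148]
 [136 167 173 141 13
[... 1872 characters left out ...]
03 115  97  94  94 117 118 177 173 121 151]
 [148 149 151 148 126 125 124  90  87  86  86  81  79  78  77  77  65  68
   71  79  83  80 122 108 148 159 178 142 150]
 [147 148 148 149 151 148 147 127 122 123  90  86  90  89  88  85  81  81
   75  70  72 107 129 127 151 145 165 150 151]
 [128 148 151 153 149 149 151 149 149 146 126 125 125 129 126  87  88  86
   88  78  84 142 139 149 150 147 150 147 147]
 [ 91 109 113 122 129 146 151 153 147 149 148 147 146 148 148 125 128 126
  128 127 130 149 149 145 149 150 149 148 151]]
[254 186   9   9  19] ((258.0, 189.5), 5.315173149108887) [493.8  -6.8 128. ] [492.3  -6.9 136. ]
side pred (np.float64(258.5661982973479), np.float64(178.10104906969494))
```

View pics/s1.png

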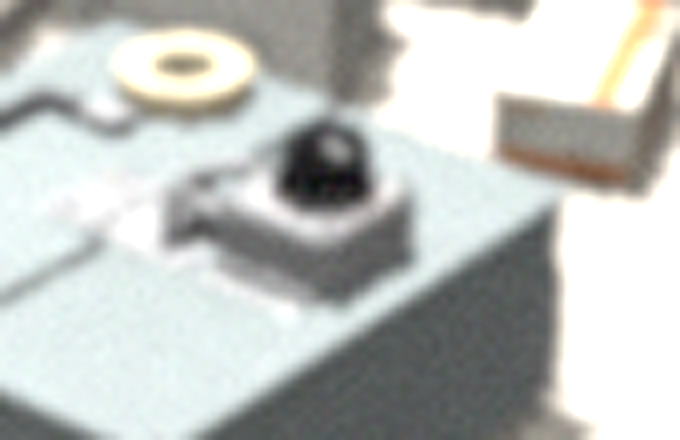

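The side crop shows the dial as a dark knob at about (255,180), on the case with the staple to its left. The white line starts at about (256,186.3) in the top view. I'll refine the centre, yaw and line angle.

```bash
cat >> h.py <<'E'
def tri(d1,p1,d2,p2):
    A=[];b=[]
    for d,p in((d1,p1),(d2,p2)):
        c=-d['R'].T@np.ravel(d['t']); w=d['R'].T@np.array([(p[0]-d['cx'])/d['fx'],(p[1]-d['cy'])/d['fy'],1]); w/=np.linalg.norm(w)
        M=np.eye(3)-np.outer(w,w); A.append(M); b.append(M@c)
    return np.linalg.lstsq(np.vstack(A),np.hstack(b),rcond=None)[0]
def line(d,c0,rad=5.6):
    "white line angle (deg, world CCW) by brightness-weighted fit inside the grip's top"
    g=cv2.cvtColor(d['img'],cv2.COLOR_RGB2GRAY).astype(float); v,u=np.mgrid[:384,:512]
    k=(np.hypot(u-c0[0],v-c0[1])<rad); w=np.clip(g[k]-75,0,None)
    P=np.c_[u[k],v[k]]; m=(w[:,None]*P).sum(0)/w.sum(); C=((P-m)*w[:,None]).T@(P-m); e=np.linalg.eigh(C)[1][:,1]
    if e@(m-np.array(c0))<0: e=-e
    q=ray(d,*(m+3*e),136)-ray(d,*(m-3*e),136); q2=ray(d,*m,136)-ray(d,*c0,136)
    f=lambda q:np.degrees(np.arctan2(q[1],q[0])).round(1)
    return f(q),f(q2),m.round(2)
E
python3 - <<'E'
from h import *
d=grab('top');s=grab('side')
print(ray(d,256.4,186.3,136).round(1),ray(d,256.5,188,119).round(1))
gs=cv2.cvtColor(s['img'],cv2.COLOR_RGB2GRAY)
m=(gs[172:190,245:270]<60); v,u=np.nonzero(m); print('side dark',u.min()+245,u.max()+245,v.min()+172,v.max()+172,u.mean()+245,v.mean()+172)
for z in(136,120,128): print(z,'proj side',np.round(proj(s,ray(d,256.4,186.3,136)*[1,1,0]+[0,0,z]),1))
for c in((256.4,186.3),(256,186)): print(line(d,c),line(d,c,5))
# padlock/case edges: staple plate & cheeks; box edges refined by gradient line fits
b=cv2.resize(d['img'][155:205,235:280,::-1],None,fx=12,fy=12,interpolation=cv2.INTER_CUBIC); cv2.imwrite('pics/c1.png',cv2.convertScaleAbs(b,alpha=1.4))
E
```

```text
[500.2  -3.3 136. ] [499.2  -3.  119. ]
side dark 250 260 176 185 254.875 181.34722222222223
136 proj side [255.5 176.8]
120 proj side [255.4 182.1]
128 proj side [255.5 179.5]
(np.float64(151.0), np.float64(128.9), array([254.73, 187.69])) (np.float64(143.2), np.float64(132.2), array([254.79, 187.81]))
(np.float64(165.6), np.float64(131.0), array([254.68, 187.19])) (np.float64(143.2), np.float64(145.3), array([254.79, 187.81]))
```

View pics/c1.png

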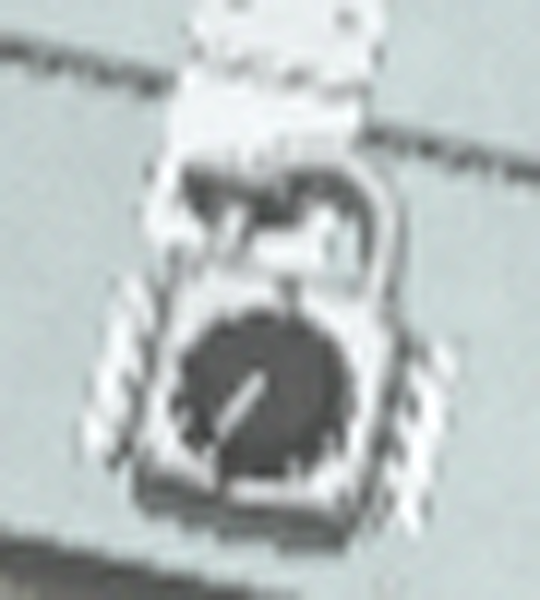

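The crop shows the index mark at (290,290) up from the dial and the white line from (265,378) to (220,435). That is about 157° off the mark, so notch -150° (5 clicks). The dial axis is at about (500,-3) and the yaw about -14.5°. I'll move over it first.

```bash
python3 -m pendant '[[[22.4,-21.4,2,0,0,0,1],[22.4,-21.4,2,0,0,0,1],[22.4,-21.4,2,0,0,0,1],[22.4,-21.4,2,0,0,0,1],[22.4,-21.4,2,0,0,0,1],[22.4,-21.4,2,0,0,0,1],[22.4,-21.4,2,0,0,0,1],[22.4,-21.4,2,0,0,0,1],[22.4,-21.4,2,0,0,0,1],[22.4,-21.4,2,0,0,0,1],[22.4,-21.4,2,0,0,0,1],[22.4,-21.4,2,0,0,0,1],[22.4,-21.4,2,0,0,0,1],[22.4,-21.4,2,0,0,0,1],[22.4,-21.4,2,0,0,0,1],[22.4,-21.4,2,0,0,0,1],[22.4,-21.4,2,0,0,0,1],[22.4,-21.4,2,0,0,0,1],[22.4,-21.4,2,0,0,0,1],[22.4,-21.4,2,0,0,0,1]]]' 20; python3 -c "
from h import *
s=r.state();print(s['joint_pos'],np.round(s['ee_rot'],3).tolist())"
```

```text
t: 1.97
tool_pos: [500.4, -2.2, 198.8]
ee_rot: [[0.899, 0.437, 0.0], [0.437, -0.899, -0.0], [0.0, 0.0, -1.0]]
force: [1.1, 0.1, -0.8]
finger_gap: 88.2
grasp_force: 0.0
[  7.45751484  20.05730033 -14.98801018 111.94442338   6.78213513
  48.80688612 -75.20134779] [[0.899, 0.437, 0.0], [0.437, -0.899, -0.0], [0.0, 0.0, -1.0]]
```

```bash
python3 -m pendant '[[[0,0,2,0,0,-0.1213,0.7],[0,0,2,0,0,-0.1213,0.7],[0,0,2,0,0,-0.1213,0.7],[0,0,2,0,0,-0.1213,0.7],[0,0,2,0,0,-0.1213,0.7],[0,0,2,0,0,-0.1213,0.7],[0,0,2,0,0,-0.1213,0.7],[0,0,2,0,0,-0.1213,0.7],[0,0,2,0,0,-0.1213,0.7],[0,0,2,0,0,-0.1213,0.7],[0,0,2,0,0,-0.1213,0.7],[0,0,2,0,0,-0.1213,0.7],[0,0,2,0,0,-0.1213,0.7],[0,0,2,0,0,-0.1213,0.7],[0,0,2,0,0,-0.1213,0.7],[0,0,2,0,0,-0.1213,0.7],[0,0,2,0,0,-0.1213,0.7],[0,0,2,0,0,-0.1213,0.7],[0,0,2,0,0,-0.1213,0.7],[0,0,2,0,0,-0.1213,0.7]]]'; python3 -c "
from h import *
s=r.state();print(s['joint_pos'],np.round(s['ee_rot'],3).tolist())"
```

```text
t: 3.63
tool_pos: [500.0, -3.8, 158.7]
ee_rot: [[-0.967, 0.254, 0.0], [0.254, 0.967, -0.0], [-0.0, -0.0, -1.0]]
force: [0.3, -0.5, -0.0]
finger_gap: 61.4
grasp_force: 0.0
[ 30.12393482  29.43531336 -44.09324662 112.49774207  27.07593622
  48.74405748  46.6137989 ] [[-0.967, 0.254, 0.0], [0.254, 0.967, -0.0], [-0.0, -0.0, -1.0]]
```

```bash
python3 -m pendant '[[[0,0,4.5,0,0,0,0.7],[0,0,4.5,0,0,0,0.7],[0,0,4.5,0,0,0,0.7],[0,0,4.5,0,0,0,0.7],[0,0,4.5,0,0,0,0.7],[0,0,4.5,0,0,0,0.7],[0,0,4,0,0,0,0.7],[0,0,4,0,0,0,0.7],[0,0,0,0,0,0,0.4],[0,0,0,0,0,0,0.4],[0,0,0,0,0,0,0.4],[0,0,0,0,0,0,0.4]]]' 15;  python3 - <<'E'
from h import *
d=grab('side'); b=cv2.resize(d['img'][140:215,215:300,::-1],None,fx=7,fy=7,interpolation=cv2.INTER_CUBIC); cv2.imwrite('pics/s2.png',cv2.convertScaleAbs(b,alpha=1.5))
E
```

```text
t: 4.63
tool_pos: [500.1, -3.6, 123.9]
ee_rot: [[-0.966, 0.26, 0.0], [0.26, 0.966, -0.0], [-0.0, 0.0, -1.0]]
force: [-0.7, 0.0, -0.1]
finger_gap: 36.9
grasp_force: 0.0
```

View pics/s2.png

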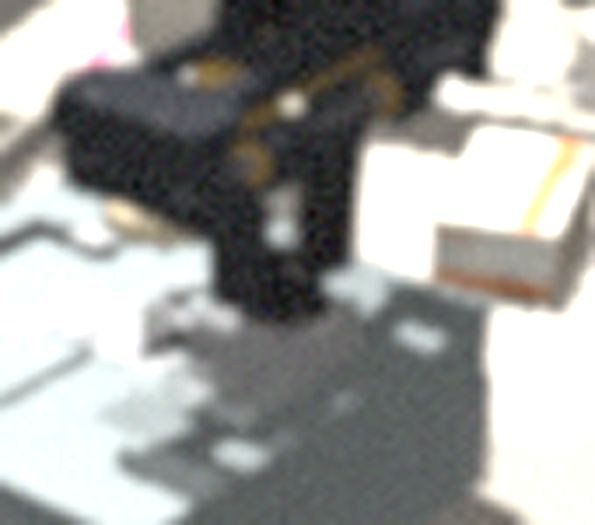

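The fingers at (270,290) in the crop straddle the dial. Close on it.

```bash
python3 -m pendant '[[[0,0,0,0,0,0,0],[0,0,0,0,0,0,0],[0,0,0,0,0,0,0],[0,0,0,0,0,0,0],[0,0,0,0,0,0,0],[0,0,0,0,0,0,0],[0,0,0,0,0,0,0]]]' 15; python3 -c "
from h import *
s=r.state();print(s['force'],s['wrist_torque'])"
```

```text
t: 5.27
tool_pos: [500.1, -3.6, 123.8]
ee_rot: [[-0.966, 0.26, 0.0], [0.26, 0.966, -0.0], [-0.0, 0.0, -1.0]]
force: [-0.3, 0.6, 2.5]
finger_gap: 27.2
grasp_force: 15.0
[-0.3469477   0.58461135  2.47278886] [-0.03064577 -0.09756045 -0.08900927]
```

```bash
python3 -m pendant '[[[0,0,0,0,0,0.1047,0],[0,0,0,0,0,0.1047,0],[0,0,0,0,0,0.1047,0],[0,0,0,0,0,0.1047,0],[0,0,0,0,0,0.1047,0],[0,0,0,0,0,0.1047,0],[0,0,0,0,0,0.1047,0],[0,0,0,0,0,0.1047,0],[0,0,0,0,0,0.1047,0],[0,0,0,0,0,0.1047,0],[0,0,0,0,0,0.1047,0],[0,0,0,0,0,0.1047,0],[0,0,0,0,0,0.1047,0],[0,0,0,0,0,0.1047,0],[0,0,0,0,0,0.1047,0],[0,0,0,0,0,0.1047,0],[0,0,0,0,0,0.1047,0],[0,0,0,0,0,0.1047,0],[0,0,0,0,0,0.1047,0],[0,0,0,0,0,0.1047,0]]]'; python3 -c "
from h import *
s=r.state();print(s['force'],s['wrist_torque'],s['joint_pos'])"
```

```text
t: 6.93
tool_pos: [499.2, -3.9, 123.8]
ee_rot: [[0.711, 0.703, -0.002], [0.703, -0.711, -0.001], [-0.001, -0.001, -1.0]]
force: [-2.7, -0.1, 6.2]
finger_gap: 27.6
grasp_force: 15.0
[-2.68880744 -0.12367348  6.24902866] [-0.13274005  0.57063449 -0.03410044] [  5.48444241  26.61102461 -12.65773103 115.07789577   8.94500086
  39.30807265 -58.14930331]
```

```bash
python3 -m pendant '[[[0,0,0,0,0,0.1047,0],[0,0,0,0,0,0.1047,0],[0,0,0,0,0,0.1047,0],[0,0,0,0,0,0.1047,0],[0,0,0,0,0,0.1047,0],[0,0,0,0,0,0,0],[0,0,0,0,0,0,0],[0,0,0,0,0,0,0.6],[0,0,0,0,0,0,0.6],[0,0,0,0,0,0,0.6],[0,0,0,0,0,0,0.6]]]'; python3 -m pendant '[[[0,0,-15,0,0,0,0.7],[0,0,-25,0,0,0,0.7],[0,0,-25,0,0,0,0.7],[0,25,0,0,0,0,0.7],[0,25,0,0,0,0,0.7],[0,25,0,0,0,0,0.7],[0,25,0,0,0,0,0.7],[0,25,0,0,0,0,0.7],[0,25,0,0,0,0,0.7],[0,25,0,0,0,0,0.7],[0,25,0,0,0,0,0.7],[0,25,0,0,0,0,0.7]]]';  python3 - <<'E'
from h import *
d=grab('top'); b=cv2.resize(d['img'][155:205,235:280,::-1],None,fx=12,fy=12,interpolation=cv2.INTER_CUBIC); cv2.imwrite('pics/c2.png',cv2.convertScaleAbs(b,alpha=1.4))
E
```

```text
t: 7.85
tool_pos: [499.9, -3.6, 123.6]
ee_rot: [[0.966, 0.258, -0.0], [0.258, -0.966, 0.0], [-0.0, -0.0, -1.0]]
force: [0.1, 0.1, 0.8]
finger_gap: 51.4
grasp_force: 0.0
t: 8.85
tool_pos: [558.2, -222.2, 188.5]
ee_rot: [[0.966, 0.258, -0.0], [0.258, -0.966, 0.0], [-0.0, -0.0, -1.0]]
force: [-0.1, 0.4, -0.8]
finger_gap: 61.6
grasp_force: 0.0
```

View pics/c2.png

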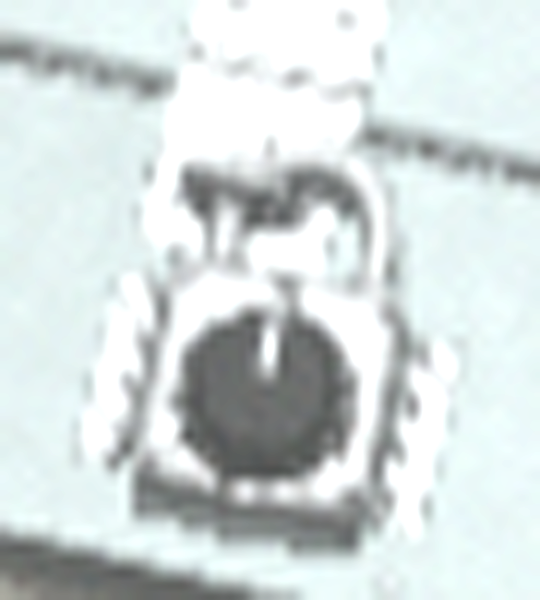

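Now the line points nearly up, (268,378) to (272,315), towards the mark at (288,287). I'll check the residual angle numerically.

Run:
```python
from h import *
d=grab('top'); g=cv2.cvtColor(d['img'],cv2.COLOR_RGB2GRAY)
F=lambda p,z: ray(d,235+(p[0]+.5)/12-.5,155+(p[1]+.5)/12-.5,z)[:2]
an=lambda v:np.degrees(np.arctan2(v[1],v[0])).round(1)
print('line',an(F((272,315),136)-F((268,378),136)),F((268,378),136),'mark',F((290,290),116),an(F((290,290),116)-F((268,378),136)))
print('rear top edge',an(F((150,462),116)-F((365,495),116))-90,'bottom',an(F((140,510),90)-F((355,545),90))-90)
print(g[174:192,246:270])
k=d['img']
for n,sl in(('glass',(110,140,222,252)),):pass
```

```text
line -4.8 [500.83164687  -4.43779106] mark [522.87203894  -8.91002211] -11.5
rear top edge -10.400000000000006 bottom -10.900000000000006
[[168 187 205 204 203 200 121 185 151 125 161 160 160 168 190 198 174 174
  174 116 186 157 160 174]
 [166 171 189 160 173 192 133 188 149 163 202 200 202 200 200 197 146 175
  174 126 190 156 150 175]
 [170 170 170 128 158 170 138 159 129 156 206 203 201 199 202 200 163 178
  175 147 193 134 150 176]
 [171 157 170 145 148 156 169 158 149 151 183 166 169 176 183 189 175 175
  160 153 183 111 152 173]
 [190 147 149 147 154 175 189 188 181 179 180 163 120 125 167 175 165 155
  133 150 168 123 151 173]
 [204 156 110 157 182 193 192 194 193 193 193 190 145 124 186 188 182 170
  157 166 170 150 159 173]
 [192 172  96 162 192 190 192 199 184 146 145 152 153 122 184 200 198 195
  192 189 166 130 151 175]
 [177 183 106 166 189 198 166 158 132  84  79 127 126  89 128 163 197 199
  200 201 167 119 133 173]
 [163 159 126 182 198 169 109  81  76  78  85 165 108  75  78  95 157 196
  198 201 191 150 110 159]
 [149 113 148 185 160 107  72  79  78  80  88 202  94
[... 156 characters left out ...]
13 163 180  95  70  77  78  78  79 113 160  79  79  80  78  69 105
  170 190 189 143 123 163]
 [155 117 169 172  97  69  78  75  79  80  96 112  80  79  80  80  68  94
  122 192 181 124 121 186]
 [116 135 176 142  93  67  78  72  75  78  79  79  79  78  78  77  64  79
  114 199 168 104 116 164]
 [113 153 178 115  76  64  77  80  75  76  83  79  78  79  82  76  68  97
  131 197 164  96 132 121]
 [118 161 187 156  94  66  75  76  77  78  77  77  79  79  80  75  66  94
  126 199 154 104 152 132]
 [120 165 198 195  92  73  64  72  76  77  78  79  76  82  73  66  72  86
  138 194 143 111 175 186]
 [122 176 193 174  82  71  67  69  70  74  77  78  71  75  68  72  91  84
  171 177 123  99 163 209]]
```

The line is at about -8° in world and the case yaw about -10.5°, so the dial is in its notch. The case has turned a little in its play, and gripping at the box's yaw of -15° will square it. Moving over the case.

```bash
python3 -m pendant '[[[0.3,-25,0,0,0,0,0.85],[0.3,-25,0,0,0,0,0.85],[0.3,-25,0,0,0,0,0.85],[0.3,-25,0,0,0,0,0.85],[0.3,-25,0,0,0,0,0.85],[0.3,-25,0,0,0,0,0.85],[0.3,-25,0,0,0,0,0.85],[0.3,-25,0,0,0,0,0.85],[0.3,-25,0,0,0,0,0.85],[0,0,0,0,0,0.1047,0.85],[0,0,0,0,0,0.1047,0.85],[0,0,0,0,0,0.1047,0.85],[0,0,0,0,0,0.1047,0.85],[0,0,0,0,0,0.1,0.85],[0,0,0,0,0,0,0.85]]]'; python3 -c "
from h import *
s=r.state();print(s['joint_pos'])"
```

```text
t: 10.2
tool_pos: [502.1, -2.1, 188.6]
ee_rot: [[0.966, -0.257, -0.0], [-0.257, -0.966, 0.0], [-0.0, -0.0, -1.0]]
force: [-0.1, -0.0, 0.8]
finger_gap: 75.1
grasp_force: 0.0
[  -5.48280951   20.25704093    0.72673861  112.90656171   -0.3616813
   46.86370079 -109.45009001]
```

```bash
python3 -m pendant '[[[0.7,0.8,12,0,0,0,0.85],[0.7,0.8,12,0,0,0,0.85],[0,0,12,0,0,0,0.85],[0,0,12,0,0,0,0.85],[0,0,12,0,0,0,0.85],[0,0,12,0,0,0,0.85],[0,0,8,0,0,0,0.85],[0,0,6,0,0,0,0.85],[0,0,3.5,0,0,0,0.85],[0,0,0,0,0,0,0.85],[0,0,0,0,0,0,0.85]]]' 35; python3 -m pendant '[[[0,0,0,0,0,0,0.3],[0,0,0,0,0,0,0.3],[0,0,0,0,0,0,0.3],[0,0,0,0,0,0,0.3],[0,0,0,0,0,0,0.3],[0,0,0,0,0,0,0.3],[0,0,0,0,0,0,0.3]]]'
```

```text
t: 11.12
tool_pos: [503.7, -4.8, 99.4]
ee_rot: [[0.967, -0.254, 0.0], [-0.254, -0.967, 0.0], [0.0, -0.0, -1.0]]
force: [0.3, 0.1, -1.2]
finger_gap: 74.9
grasp_force: 0.0
t: 11.7
tool_pos: [503.7, -4.8, 99.5]
ee_rot: [[0.967, -0.255, 0.0], [-0.255, -0.967, 0.0], [0.0, -0.0, -1.0]]
force: [-0.3, 0.4, 4.2]
finger_gap: 50.0
grasp_force: 34.8
```

```bash
for i in 1; do python3 -m pendant '[[[-2,0,0,0,0,0,0.3],[-2,0,0,0,0,0,0.3],[-2,0,0,0,0,0,0.3],[-2,0,0,0,0,0,0.3],[-2,0,0,0,0,0,0.3],[-2,0,0,0,0,0,0.3],[-2,0,0,0,0,0,0.3],[-2,0,0,0,0,0,0.3],[-2,0,0,0,0,0,0.3],[-2,0,0,0,0,0,0.3]]]'; done;  python3 -m pendant '[[[-1,0,0,0,0,0,0.3],[-1,0,0,0,0,0,0.3]]]'
```

```text
t: 12.53
tool_pos: [484.6, 0.3, 99.5]
ee_rot: [[0.967, -0.255, 0.001], [-0.255, -0.967, 0.0], [0.001, -0.0, -1.0]]
force: [5.1, -0.9, 2.6]
finger_gap: 50.1
grasp_force: 34.8
t: 12.7
tool_pos: [483.7, 0.7, 99.5]
ee_rot: [[0.967, -0.255, 0.003], [-0.255, -0.967, -0.0], [0.003, -0.001, -1.0]]
force: [9.6, -1.3, -3.2]
finger_gap: 49.8
grasp_force: 34.8
```

```bash
for i in 1 ; do python3 -m pendant '[[[-1,0,0,0,0,0,0.3],[0,0,0,0,0,0,0.3]]]';  done; python3 -m pendant '[[[-1,0,0,0,0,0,0.3],[0,0,0,0,0,0,0.3],[0,0,0,0,0,0,0.3]]]'
```

```text
t: 12.87
tool_pos: [483.5, 1.0, 99.6]
ee_rot: [[0.967, -0.255, 0.005], [-0.255, -0.967, 0.0], [0.005, -0.001, -1.0]]
force: [10.6, -2.0, -4.1]
finger_gap: 49.7
grasp_force: 34.8
t: 13.12
tool_pos: [483.4, 1.2, 99.8]
ee_rot: [[0.967, -0.255, 0.007], [-0.255, -0.967, 0.0], [0.006, -0.002, -1.0]]
force: [12.0, -1.4, -5.0]
finger_gap: 49.5
grasp_force: 34.8
```

Run:
```python
from h import *
d=grab('top');s=grab('side')
a=cv2.resize(d['img'][145:215,220:290,::-1],(560,560),interpolation=cv2.INTER_CUBIC)
cv2.imwrite('pics/c3.png',cv2.convertScaleAbs(a,alpha=1.4))
```

```text
(no output)
```

View pics/c3.png

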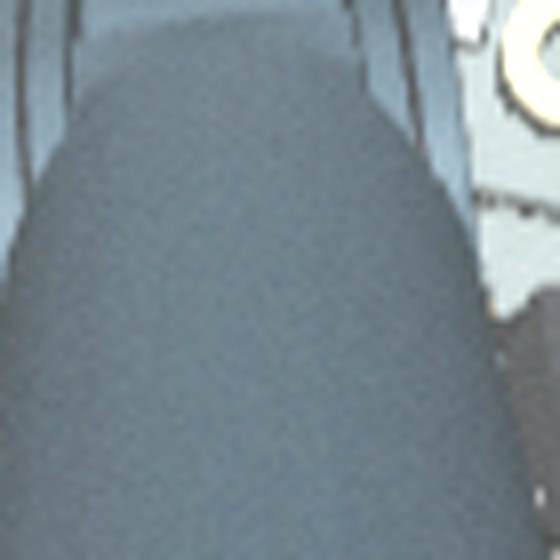

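The top view is blocked by the arm. The stop at about 21 mm of travel fits 3 mm of play plus 18 mm of draw. I'll check it from the side.

Run:
```python
from h import *
s=grab('side')
# predicted pixels with padlock yaw -14.8, origin from TCP
o=np.array([483.4,1.1]);y=np.radians(-14.8);R=np.array([[np.cos(y),-np.sin(y)],[np.sin(y),np.cos(y)]])
f=lambda x,yy,z:proj(s,[*(o+R@[x,yy]),z])
x0,y0,k=215,150,9
a=cv2.resize(s['img'][y0:y0+60,x0:x0+80,::-1],None,fx=k,fy=k,interpolation=cv2.INTER_CUBIC); a=cv2.convertScaleAbs(a,alpha=1.3)
for n,p in dict(face=(24,16,103),toe18=(37,16,103),toe11=(30,16,103),bow73=(73,0,103),bow66=(66,0,103),hoop63=(63.5,16,116),hoop56=(56.5,16,116)).items():
    u,v=f(*p); print(n,round(u,1),round(v,1)); c=(int((u-x0+.5)*k),int((v-y0+.5)*k)); cv2.circle(a,c,3,(0,0,255),1); cv2.putText(a,n,(c[0]+4,c[1]-4),0,.35,(0,0,255),1)
cv2.imwrite('pics/s3.png',a)
```

```text
face 249.7 189.2
toe18 245.8 187.7
toe11 247.9 188.5
bow73 239.3 181.4
bow66 241.2 182.2
hoop63 238.2 180.4
hoop56 240.2 181.2
```

View pics/s3.png

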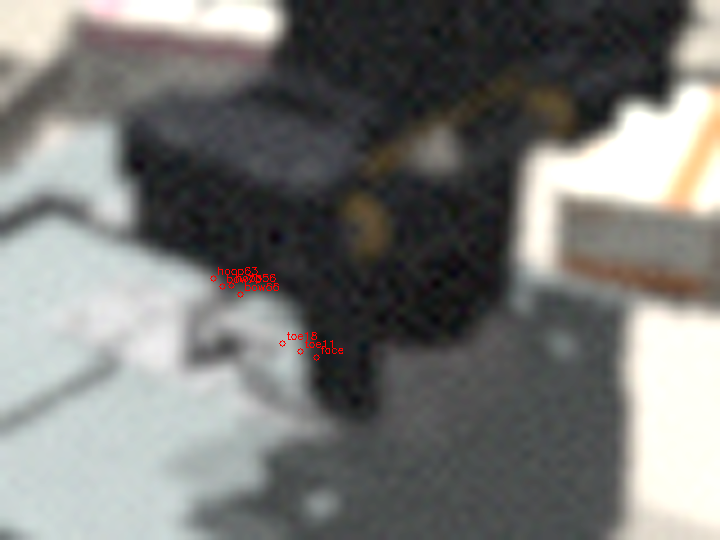

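The side view puts the hoop at crop (200,330), near the prediction for a full draw, but too coarse to prove it. I'll pull slightly harder, then use the free return travel as the test: 37 mm if fully drawn.

```bash
python3 -m pendant '[[[-1.5,0,0,0,0,0,0.3],[-1.5,0,0,0,0,0,0.3],[0,0,0,0,0,0,0.3],[0,0,0,0,0,0,0.3],[0,0,0,0,0,0,0.3]]]';python3 -m pendant '[[[2,0,0,0,0,0,0.3],[2,0,0,0,0,0,0.3],[1,0,0,0,0,0,0.3],[1,0,0,0,0,0,0.3],[0,0,0,0,0,0,0.3],[0,0,0,0,0,0,0.3]]]'
python3 - <<'E'
from h import *
s=grab('side');y=np.radians(-14.8);R=np.array([[np.cos(y),-np.sin(y)],[np.sin(y),np.cos(y)]])
for x in(63.5,56.5): print([np.round(proj(s,[*(np.array([483.4,1.1])+R@[x,w]),z]),1) for w,z in((26.5,103),(26.5,92),(5.5,103),(26.5,116))])
g=cv2.cvtColor(s['img'],cv2.COLOR_RGB2GRAY); print(g[180:194,228:250])
E
```

```text
t: 13.68
tool_pos: [483.2, 1.8, 100.4]
ee_rot: [[0.967, -0.255, 0.012], [-0.255, -0.967, 0.0], [0.011, -0.003, -1.0]]
force: [18.3, -3.0, -6.7]
finger_gap: 49.5
grasp_force: 34.8
t: 14.18
tool_pos: [483.6, 1.5, 99.5]
ee_rot: [[0.967, -0.254, 0.001], [-0.254, -0.967, 0.001], [0.001, -0.001, -1.0]]
force: [5.2, 4.2, 5.0]
finger_gap: 50.2
grasp_force: 34.9
[array([235.7, 186.1]), array([235.7, 189.7]), array([240.7, 183.2]), array([235.7, 181.8])]
[array([237.7, 186.9]), array([237.7, 190.5]), array([242.7, 184. ]), array([237.7, 182.6])]
[[166 162 164 160 159 153 145 137 125 107  78  52  27  28  30  21  21  26
   32  40  31  25]
 [167 163 159 163 162 159 164 162 153 137 112  72  47  37  40  41  31  29
   22  31  28  27]
 [169 163 163 166 165 168 167 164 154 141 120  91  74  69  77  74  61  41
   37  33  17  18]
 [172 170 167 169 170 167 164 150 138 129 121 112 100 101 115 121 106  86
   68  56  38  23]
 [179 171 168 167 165 165 159 139 117 114 119 130 132 131 139 137 131 117
  103  78  50  27]
 [176 172 167 165 163 167 160 132 108 113 123 139 148 151 147 142 130 120
  109  89  60  32]
 [169 165 169 169 172 174 163 136 111 116 129 127 132 139 145 142 138 122
  120 107  72  34]
 [158 161 171 175 182 177 164 135 106 112 114  96  95 111 125 135 136 131
  137 128  92  46]
 [153 166 177 180 184 181 164 131  99  91  86  66  62  86 114 126 125 127
  139 133  95  52]
 [150 168 174 180 183 177 157 125  87  75  73  63  67  97 123 131 126 133
  142 130  95  48]
 [142 160 165 168 176 175 157 124 104 100 103 107 105 108 119 123 131 142
  151 136  95  52]
 [147 157 155 159 164 163 161 150 142 146 146 146 143 127 107 107 113 129
  143 134 102  58]
 [152 156 155 154 156 162 162 159 163 167 162 157 152 137 114 105 105 114
  122 124  97  62]
 [158 157 157 155 158 157 162 161 162 160 157 154 158 147 125 109  98 107
  112 115 100  61]]
```

The hoop's near leg is at u≈236, matching the full-draw prediction of 235.7 (a partial draw would give 237.7). Now push back to bring the hoop into the gap.

```bash
python3 -m pendant '[[[2,0.1,0,0,0,0,0.3],[2,0.1,0,0,0,0,0.3],[2,0.1,0,0,0,0,0.3],[2,0.1,0,0,0,0,0.3],[2,0.1,0,0,0,0,0.3],[2,0.1,0,0,0,0,0.3],[2,0.1,0,0,0,0,0.3],[2,0.1,0,0,0,0,0.3],[2,0,0,0,0,0,0.3],[2,0,0,0,0,0,0.3],[0,0,0,0,0,0,0.3]]]'
```

```text
t: 15.15
tool_pos: [496.8, -3.5, 99.4]
ee_rot: [[0.967, -0.254, -0.011], [-0.254, -0.967, 0.002], [-0.011, 0.001, -1.0]]
force: [-14.3, 5.4, 28.9]
finger_gap: 49.6
grasp_force: 34.8
```

```bash
python3 -c "
from h import *
s=r.state();print(s['force'],s['wrist_torque'])"; python3 -m pendant '[[[-2,0,0,0,0,0,0.3],[-2,0,0,0,0,0,0.3],[-2,0,0,0,0,0,0.3],[-2,0,0,0,0,0,0.3],[0,0,0,0,0,0,0.3],[0,0,0,0,0,0,0.3]]]'; python3 -c "
from h import *
s=r.state();print(s['force'],s['wrist_torque'])"; python3 -m pendant '[[[0,0,-1,0,0,0,0.3],[0,0,-1,0,0,0,0.3],[0,0,0,0,0,0,0.3],[0,0,0,0,0,0,0.3]]]'; python3 -c "
from h import *
s=r.state();print(s['force'],s['wrist_torque'])"
```

```text
[-14.31565203   5.3924408   28.9394432 ] [ 1.553515    2.67020954 -0.01139294]
t: 15.65
tool_pos: [494.6, -3.0, 99.5]
ee_rot: [[0.967, -0.255, 0.0], [-0.255, -0.967, 0.0], [0.0, -0.0, -1.0]]
force: [2.8, 1.2, 6.9]
finger_gap: 49.8
grasp_force: 34.8
[2.76694185 1.15575437 6.85200708] [ 0.53777824 -0.70237534  0.06090763]
t: 15.98
tool_pos: [492.9, -2.7, 100.4]
ee_rot: [[0.967, -0.254, -0.004], [-0.254, -0.967, 0.001], [-0.004, 0.0, -1.0]]
force: [0.8, 5.5, -4.4]
finger_gap: 49.3
grasp_force: 34.8
[ 0.8454567   5.50964981 -4.35231606] [ 1.20630443 -0.05303796 -0.05124968]
```

```bash
python3 -m pendant '[[[0,-0.6,0,0,0,0,0.3],[0,-0.6,0,0,0,0,0.3],[0,0,0,0,0,0,0.3],[0,0,0,0,0,0,0.3]]]'; python3 -m pendant '[[[2,0,0,0,0,0,0.3],[2,0,0,0,0,0,0.3],[0,0,0,0,0,0,0.3],[0,0,0,0,0,0,0.3]]]'; python3 -c "
from h import *
s=r.state();print(s['force'],s['wrist_torque'])"
```

```text
t: 16.32
tool_pos: [494.4, -2.8, 101.0]
ee_rot: [[0.967, -0.255, -0.001], [-0.255, -0.967, -0.001], [-0.001, 0.001, -1.0]]
force: [-0.3, 0.4, -2.6]
finger_gap: 49.3
grasp_force: 34.8
t: 16.65
tool_pos: [499.0, -3.6, 101.2]
ee_rot: [[0.967, -0.255, 0.0], [-0.255, -0.967, -0.0], [0.0, 0.0, -1.0]]
force: [0.9, -1.2, -2.6]
finger_gap: 49.8
grasp_force: 34.8
[ 0.90559529 -1.19452839 -2.60094223] [ 0.05463832  0.07579502 -0.00405717]
```

```bash
python3 -m pendant '[[[2,0,0,0,0,0,0.3],[2,0,0,0,0,0,0.3],[2,0,0,0,0,0,0.3],[2,0,0,0,0,0,0.3],[2,0,0,0,0,0,0.3],[0,0,0,0,0,0,0.3]]]'; python3 -m pendant '[[[2,0,0,0,0,0,0.3],[2,0,0,0,0,0,0.3],[1.5,0,0,0,0,0,0.3],[0,0,0,0,0,0,0.3],[0,0,0,0,0,0,0.3]]]'
```

```text
t: 17.15
tool_pos: [509.0, -5.9, 101.3]
ee_rot: [[0.967, -0.255, 0.001], [-0.255, -0.967, -0.0], [0.001, -0.0, -1.0]]
force: [-0.3, 0.1, -3.3]
finger_gap: 49.7
grasp_force: 34.8
t: 17.57
tool_pos: [513.8, -7.1, 101.2]
ee_rot: [[0.967, -0.255, -0.0], [-0.255, -0.967, -0.0], [-0.0, 0.0, -1.0]]
force: [0.9, 1.0, -3.3]
finger_gap: 49.6
grasp_force: 34.8
```

```bash
python3 -m pendant '[[[1,0,0,0,0,0,0.3],[1,0,0,0,0,0,0.3],[0,0,0,0,0,0,0.3]]]'; python3 -m pendant '[[[0,0,-2,0,0,0,0.3],[0,0,-2,0,0,0,0.3],[0,0,-2,0,0,0,0.3],[0,0,-2,0,0,0,0.3],[0,0,-2,0,0,0,0.3],[0,0,0,0,0,0,0.3]]]'
```

```text
t: 17.82
tool_pos: [515.9, -7.7, 101.2]
ee_rot: [[0.967, -0.255, 0.0], [-0.255, -0.967, -0.0], [0.0, -0.0, -1.0]]
force: [0.1, -0.0, -4.1]
finger_gap: 49.8
grasp_force: 34.8
t: 18.32
tool_pos: [516.0, -7.6, 111.7]
ee_rot: [[0.967, -0.255, 0.001], [-0.255, -0.967, 0.0], [0.001, -0.0, -1.0]]
force: [-0.7, 0.0, -2.8]
finger_gap: 49.5
grasp_force: 34.8
```

The lift is free, so the toe has cleared the hoop. Raise to about 15 cm.

```bash
python3 -m pendant '[[[0,0,-3,0,0,0,0.3],[0,0,-4,0,0,0,0.3],[0,0,-6,0,0,0,0.3],[0,0,-8,0,0,0,0.3],[0,0,-9,0,0,0,0.3],[0,0,-9,0,0,0,0.3],[0,0,-9,0,0,0,0.3],[0,0,-9,0,0,0,0.3],[0,0,-9,0,0,0,0.3],[0,0,-9,0,0,0,0.3],[0,0,-9,0,0,0,0.3],[0,0,-9,0,0,0,0.3],[0,0,-9,0,0,0,0.3],[0,0,-9,0,0,0,0.3],[0,0,-9,0,0,0,0.3],[0,0,-8,0,0,0,0.3],[0,0,-6,0,0,0,0.3],[0,0,-4,0,0,0,0.3]]]'; python3 -m pendant '[[[0,0,0,0,0,0,0.3],[0,0,0,0,0,0,0.3],[0,0,0,0,0,0,0.3],[0,0,0,0,0,0,0.3],[0,0,0,0,0,0,0.3],[0,0,0,0,0,0,0.3]]]'
python3 - <<'E'
from h import *
s=grab('side'); u,v=map(int,proj(s,[530,-10,255])); print(u,v)
x0,y0=max(u-50,0),max(v-40,0)
a=cv2.resize(s['img'][y0:y0+85,x0:x0+110,::-1],None,fx=7,fy=7,interpolation=cv2.INTER_CUBIC); cv2.imwrite('pics/s4.png',cv2.convertScaleAbs(a,alpha=1.6))
E
```

```text
t: 19.82
tool_pos: [516.0, -7.6, 250.1]
ee_rot: [[0.967, -0.255, 0.001], [-0.255, -0.967, 0.0], [0.001, -0.0, -1.0]]
force: [0.5, 0.1, -3.1]
finger_gap: 49.7
grasp_force: 34.8
t: 20.32
tool_pos: [515.5, -7.6, 248.9]
ee_rot: [[0.967, -0.255, -0.001], [-0.255, -0.967, -0.0], [-0.001, 0.0, -1.0]]
force: [-0.9, 0.7, -3.0]
finger_gap: 49.9
grasp_force: 34.8
246 131
```

View pics/s4.png

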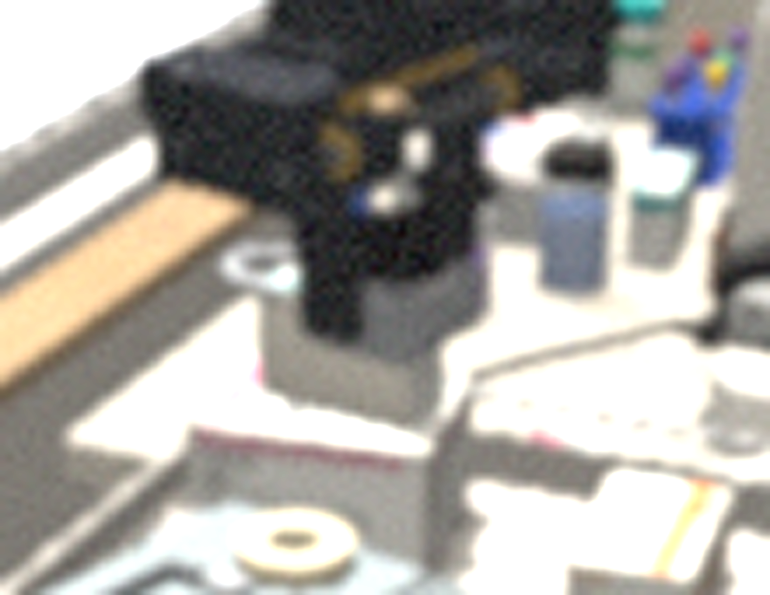

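The picture shows the padlock level in the fingers at (420,310), the drawn shackle out to the left at (260,265), and the tape still on the lid at (295,540). It is held still with a 35 N grip at the right height, so I'll hand it in.

```bash
python3 -c "
from rig import r
print(r.job_done())"
```

```text
the job is handed in; nothing more can be done
None
```

The job is handed in after about 20 s of robot time: the dial was turned to its mark, the shackle drawn, and the padlock lifted off the staple and held open, dial up, about 15 cm above the strongbox's top; no verdict was returned, and only the tape was in view in the last picture.

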